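# Wind the chip cutter open

## Robot

A 6-joint arm with a two-finger parallel gripper is mounted at the origin on a cart in front of the work surface, level with it; the furniture and walls round the work are solid. World frame = base frame: x ahead of the robot, y to its left, z up, the work surface at z = 0. Lengths are in mm, angles in rad, forces in N, time in s.
With the tool pointing down it reaches from about 275 to 1000 mm from the base axis. Payload 8.4 kg.
Tool frame: the origin (TCP) lies between the finger pads; the fingertips stand r.tips_ahead ahead of it and the grasp point (between the pads) lies 6 mm ahead of it (r.tips_ahead is the distance from the TCP to the fingertips, in mm); z points along the fingers, y is the line along which they close (so a half turn about z gives the same grasp; the last joint's range is limited). The gripper opens to 85 mm and grips with 20 to 120 N. Pads are 22 mm wide; open, the fingers measure 114 mm over their backs; the gripper's body (76 mm by 85 mm) begins 54 mm behind the grasp point. The pads swing forward as they close: fully open they stand 13 mm farther back than shut.
Start: joints at [-1.347, 0.353, 1.633, -0, 1.155, -0.002], TCP at [139.927, -609.138, 256.281] pointing down, gripper open.
Joint ranges: [-2.63, 2.63], [-0.92, 2.1], [0.06, 2.66], [-1.3, 4.44], [0, 2.69], [-3.02, 3.02]. Speed limits (rad/s): [2.22, 2.22, 2.79, 3.14, 3.14, 3.14].

## Interface

Orientations are given as [roll, pitch, yaw] about the fixed x, y, z axes, in that order (R = Rz(yaw) Ry(pitch) Rx(roll)).
In Python, from rig import r gives the robot as it stands.
- The arm moves only by the tool carry_out, never from a script. Its arguments are lists of equal length, an entry for each row: "delta_pos": the shift along the tool's x, y, z in m, a list of three; "rot": the turn, a rotation vector about the tool's x, y, z in degrees, a list of three. A call has 1 to 8 rows; each row is the pose to reach, as a shift and turn from the pose commanded when the call began, along the tool's axes at that moment; what a row does not reach only later rows make up. A row lasts 1/8 s, in which the tool goes at most 62.5 mm and 10.7 degrees, less where a joint would pass 70% of its speed; a pose out of reach is approached as far as the arm can. A call with a gripper value outside its range is refused whole. "claw" is the finger opening in m, from 0 to 0.0854, set as the call begins (left out, the last holds). The fingers move at their own pace and stop on an object; "grip_force" is the grip in N (left out, the last holds). Time passes only in rows, so rows that repeat a pose let the fingers close. It gives the time, the measured TCP pose, the force, the opening and the grip force at its end, in the units of the state.
- r.sense(): the state, without advancing time (a new reading comes with each control period).
- r.grab_frame(name): name is "side" or "top" or "wrist"; returns the picture (480x640x3 uint8, blue, green, red); there is no depth.
- r.camera_info(name): a dict with "fx", "fy", "cx", "cy" (pixels), "pose" (4x4, takes a point from camera to world coordinates); the wrist camera has in their place "hand_eye" (4x4, takes a point from camera to tool coordinates, whose origin is the TCP and whose axes are the flange's). Camera axes: x right, y down, z forward; pixel columns grow to the right and rows downward; lengths in mm; the calibration is good to about 2 mm. The wrist camera is an equidistant fisheye: a pixel r from the principal point sees the ray r / f radians off the axis. A picture is of the moment at which its call begins: read the wrist's pose just before it. camera_info takes no time and is no camera call.
- r.sign_off(): hands the job in; it is judged then, once.
Trained networks look in the newest picture that a camera, given by its name, has taken for a name from the list of things; names that differ only in an ending like _2 or _b are one class to them, and where a whole thing is asked for, a point or a joint stands for the part that bears it (a point fixed in the world has none). Each returns a list of dicts, best first, with "p" (0 to 1); they miss things now and then, are a little off and sometimes report something else, mostly with a low value. They report only what shows in the picture. A call takes as long as a camera call.
- r.recognise(thing, camera): "box" ([left, top, right, bottom] in pixels, round what is visible of it).
- r.cut_out(thing, camera): "mask" (480x640 bool, what is visible of it) and "box" ([left, top, right, bottom] in pixels, round what is visible of it).
The state is a dict: "clock": time; "qpos": joint angles; "qvel": joint speeds; "joint_efforts": joint torques, N m; "eef_pos": TCP position; "tcp_rot": TCP orientation; "contact_force": force on the tool from outside, world axes, zero at the start; "wrist_torque": the same for the moment, N m; "opening": opening from 0.0 (shut) to 1.0 (fully open); "grasp_force": force on a finger pad.
Only numpy, scipy, OpenCV 4.12 (cv2) and the standard library are available. Lean on these libraries where they do the work, as an engineer would, in place of code of your own. Each camera call takes 0.05 s, during which the arm holds its last target. There are 200 camera calls.

## Task

Fit the loose crank all the way down onto the square shaft of the hand-cranked chip cutter and wind it clockwise (looking down onto the shaft) until the green pusher is fully back against its stop at the gear head, so that the next potato can be loaded. Leave the crank on the shaft, pushed home, and do not turn the shaft by anything but the fitted crank or disturb the tin, jars and cup.

Things in the scene. Friction and masses are not known exactly. Their poses are not given: they have to be found in the camera images.
- cutter: White kitchen chip cutter fixed to the worktop: foot 205 x 130 mm, a green gear head leaning 30 degrees from vertical towards the cutter's -x side (the robot's side), behind it (+x) a trough 74 mm high with a steel blade grid at its far end, 122 mm from the origin. Origin on the worktop under the shaft's collar; z up.
- shaft_seat (a point): Centre of the top face of the shaft's collar (44 mm across, turns with the shaft), 120 mm above the worktop; the fitted crank's hub rests on it. z points out along the shaft (30 degrees from vertical, leaning to the cutter's -x side); y is the cutter's y. These axes do NOT turn with the shaft.
- shaft_tip (a point): Tip of the steel shaft, 30 mm above the collar along the same z (axes fixed): 24 mm of 18 x 18 mm square, then a 6 mm round taper to 11 mm across. The square's angle about z differs each time and is not reported: see it or feel for it by turning the crank until it drops. Turns stiffly (0.12 N m), stays where left, between hard stops 2.5 turns apart.
- crank: Loose crank, 0.31 kg, standing on its hub. Origin at the centre of the socket's mouth (hub's underside); z up, x along the arm. Hub 40 x 40 mm, 32 mm high, with a square socket from below, 21 x 21 mm, 32 mm deep, sides parallel to x and y. Flat steel arm at z = 32 to 40 mm, x = -22 to 94 mm, 26 mm wide.
- crank_block (a point): Centre of the crank's black grip block on the arm over the hub, by which to carry and fit it: 46 mm (crank x) by 26 mm (crank y), from 40 to 72 mm above the socket's mouth. Axes as the crank's.
- crank_grip (a point): Centre of the crank's green round upright handle, 24 mm across, from 40 to 92 mm above the socket's mouth, 80 mm from the socket's axis. The handle spins freely on the arm. Axes as the crank's.
- pusher (a joint): Travel of the green pusher plate in the trough: 0 = at the blade grid, 0.050 m = fully back at the gear head (hard stop of the gear). One clockwise turn of the shaft draws it back 20 mm. It starts between 0 and 0.012.
- tuna_tin: Green and gold tin, 86 mm across, 40 mm high; origin at the centre of its underside. Bystander.
- spice_jar: Small spice jar with a dark cap, 45 mm across, 105 mm high; origin at the centre of its underside. Bystander.
- bean_jar: Clear jar of beans with a yellow lid, 68 mm across, 150 mm high; origin at the centre of its underside. Bystander.
- cream_cup: Cream-coloured cup, 69 mm across, 67 mm high; origin at the centre of its underside. Bystander.

How it is judged:
By the outcome, as a careful person would: the job done as asked, in the order asked, and still so for the second after the job is handed in, with the robot touching nothing.
It also fails if it takes over 72 s, if anything falls off the work surface, if the arm or the gripper's body presses on something with over 40 N, if the wrist force passes 120 N, or if a joint passes its speed limit or range.

## Working session

There is one attempt and no reset: what is moved stays moved. The work goes in short steps, Python scripts to look and compute and a tool call to move; the robot and the scene stay as the last step left them, time stands still between calls to the robot, and variables do not carry over. Pictures are saved under pics/ and viewed, at most 10 in all, crops included, and the job is handed in when it is done.

Besides the shell and the picture viewer there is one more tool, called as a command line: name --argument value ..., lists and objects as JSON in quotes. carry_out: Moves the arm, as the interface text tells. Its arguments: {"type":"object","properties":{"delta_pos":{"type":"array","items":{"type":"array","items":{"type":"number"}}},"rot":{"type":"array","items":{"type":"array","items":{"type":"number"}}},"claw":{"type":"number"},"grip_force":{"type":"number"}},"required":["delta_pos","rot"]}

```bash
mkdir -p pics; ls; python3 - <<'E'
from rig import r
import cv2,numpy as np
s=r.sense(); print(s, r.tips_ahead)
for c in ["side","top"]:
    im=r.grab_frame(c); cv2.imwrite(f"pics/{c}0.png",im)
    i=r.camera_info(c); print(c,i)
    for t in ["crank","crank_block","crank_grip","cutter","shaft_tip","tuna_tin","spice_jar","bean_jar","cream_cup","pusher"]:
        try:
            print(t,[(np.round(d["box"],0).tolist(),round(d["p"],2)) for d in r.recognise(t,c)][:2])
        except Exception as e: print(t,e)
print(r.camera_info("wrist"))
E
```

```text
pics
{'clock': 0.0, 'qpos': array([-1.34743339e+00,  3.53655608e-01,  1.63414834e+00, -2.07413774e-05,
        1.15517671e+00, -2.39244594e-03]), 'qvel': array([ 0.00182991, -0.00108244, -0.0005815 , -0.00034368, -0.00029681,
       -0.00035033]), 'joint_efforts': array([ 9.32535731e-04, -6.05252624e+01, -3.42071199e+01,  3.48791605e-05,
        9.49213689e-03, -2.19747608e-05]), 'eef_pos': array([ 139.8023646 , -608.70962723,  255.55091116]), 'tcp_rot': array([-3.14020461e+00,  1.56431662e-05,  2.25763778e-01]), 'contact_force': array([ 0.31758346,  0.24365745, -0.06440244]), 'wrist_torque': array([-0.01627873,  0.01582258,  0.06461474]), 'grasp_force': 0.0, 'opening': 1.0015196660560164} 25.0
side {'fx': 597.485833004208, 'fy': 597.485833004208, 'cx': 316.0833814540316, 'cy': 241.8983960196164, 'pose': array([[-9.79051549e-01, -7.98555471e-02,  1.87299643e-01,
         3.50954051e+02],
       [-2.03571357e-01,  4.02399552e-01, -8.92543166e-01,
         8.87454780e+02],
       [-4.09476951e-03, -9.11974612e-01, -4.10226207e-01,
         5.18123552e+02],
       [ 0.00000000e+00,  0.0
[... 1420 characters left out ...]
320.0], 0.79)]
spice_jar [([182.0, 194.0, 209.0, 221.0], 0.77)]
bean_jar [([397.0, 187.0, 442.0, 231.0], 0.6), ([181.0, 194.0, 208.0, 221.0], 0.42)]
cream_cup [([404.0, 245.0, 434.0, 274.0], 0.6)]
pusher [([308.0, 195.0, 337.0, 213.0], 0.81)]
{'fx': 371.64829954431775, 'fy': 371.64829954431775, 'cx': 323.5979324750321, 'cy': 244.28463872049517, 'hand_eye': array([[ 1.52800910e-03, -9.54558143e-01, -2.98020832e-01,
         7.61473911e+01],
       [ 9.99998661e-01,  1.28416483e-03,  1.01401320e-03,
         9.90450347e-02],
       [-5.85226685e-04, -2.98021983e-01,  9.54558828e-01,
        -1.16807160e+02],
       [ 0.00000000e+00,  0.00000000e+00,  0.00000000e+00,
         1.00000000e+00]])}
```

```bash
python3 - <<'E'
import cv2
a=cv2.imread("pics/top0.png")[170:330,255:455]; cv2.imwrite("pics/top0c.png",cv2.resize(a,None,fx=3.75,fy=3.75,interpolation=2)[:600])
b=cv2.imread("pics/side0.png")[160:320,220:420]; cv2.imwrite("pics/side0c.png",cv2.resize(b,None,fx=3.75,fy=3.75,interpolation=2)[:600])
E
```

```text
(no output)
```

View pics/top0c.png

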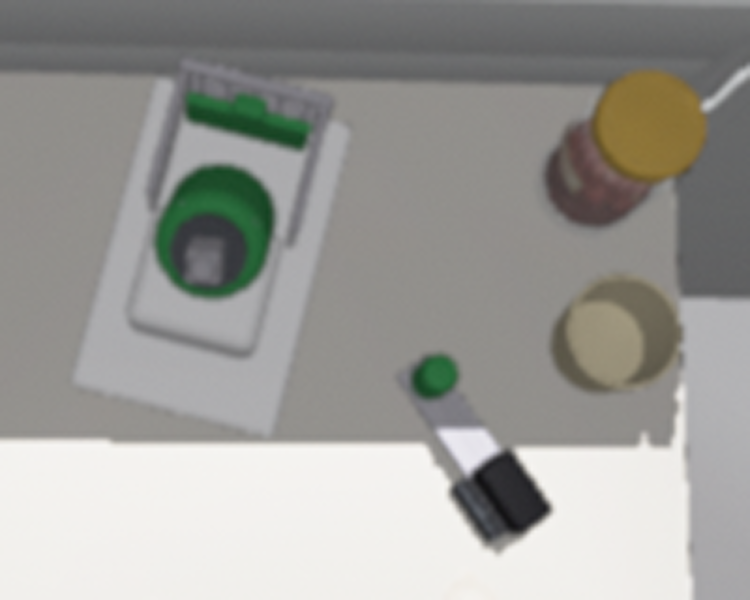

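View pics/side0c.png

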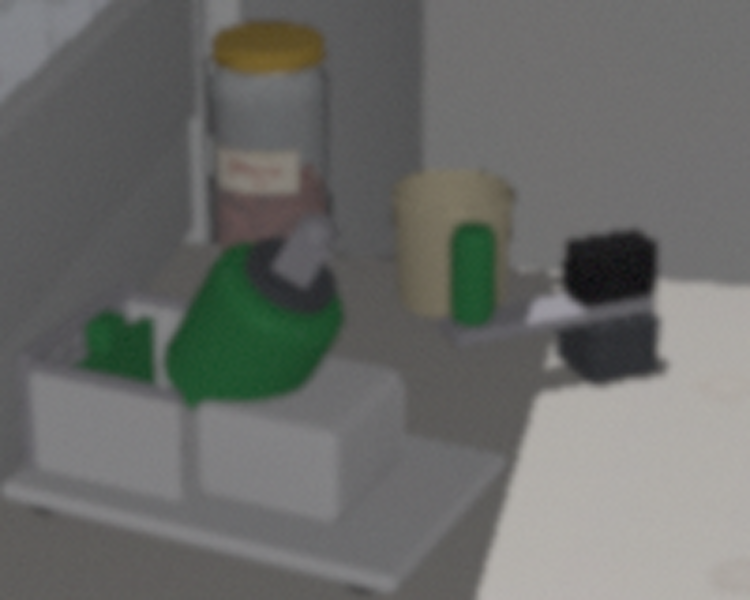

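The top crop shows the crank with its handle at crop (435,375) and block at (512,492), lying right of and nearer than the cutter. The shaft tip is near (203,268). The side crop shows the shaft leaning towards the robot.

```bash
cat > h.py <<'E'
import numpy as np, cv2
from scipy.spatial.transform import Rotation as Ro
from rig import r
def ray(c,u,v,s=None):
    i=r.camera_info(c); a=(u-i["cx"])/i["fx"]; b=(v-i["cy"])/i["fy"]
    if c=="wrist":
        th=np.hypot(a,b); k=np.sin(th)/th if th>1e-9 else 1
        d=np.array([a*k,b*k,np.cos(th)]); T=tool(s)@i["hand_eye"]
    else: d=np.array([a,b,1.]); T=i["pose"]
    return T[:3,3],T[:3,:3]@d
def tool(s):
    T=np.eye(4); T[:3,:3]=Ro.from_euler("xyz",s["tcp_rot"]).as_matrix(); T[:3,3]=s["eef_pos"]; return T
def atz(c,u,v,z,s=None):
    o,d=ray(c,u,v,s); return o+d*(z-o[2])/d[2]
def proj(c,P,s=None):
    i=r.camera_info(c); T=i["pose"] if c!="wrist" else tool(s)@i["hand_eye"]
    p=(np.asarray(P,float)-T[:3,3])@T[:3,:3]
    if c=="wrist":
        h=np.hypot(p[...,0],p[...,1]); k=np.arctan2(h,p[...,2])/np.maximum(h,1e-9)
        return np.stack([i["cx"]+i["fx"]*k*p[...,0],i["cy"]+i["fy"]*k*p[...,1]],-1)
    return np.stack([i["cx"]+i["fx"]*p[...,0]/p[...,2],i["cy"]+i["fy"]*p[...,1]/p[...,2]],-1)
def tri(o1,d1,o2,d2):
    A=[];b=[]
    for o,d in((o1,d1),(o2,d2)):
        d=d/np.linalg.norm(d);M=np.eye(3)-np.outer(d,d);A.append(M);b.append(M@o)
    return np.linalg.lstsq(np.vstack(A),np.hstack(b),rcond=None)[0]
E
python3 - <<'E'
from h import *
np.set_printoptions(precision=1,suppress=True)
T=lambda x,y:(255+x/3.75,170+y/3.75); S=lambda x,y:(220+x/3.75,160+y/3.75)
h=atz("top",*T(436,374),92); b=atz("top",*T(513,491),72); print("handle",h,"block",b,np.linalg.norm((h-b)[:2]),np.degrees(np.arctan2(*(h-b)[1::-1])))
print("side: handle",atz("side",*S(474,228),92),"block",atz("side",*S(610,250),72))
for n,t,s in (("tip",(203,266),(313,228)),("collar",(210,252),(290,275)),("handle",(436,374),(474,226))):
    print(n,tri(*ray("top",*T(*t)),*ray("side",*S(*s))))
c=[atz("top",*T(*p),10) for p in((75,382),(270,435),(350,125),(157,80))];print("foot",np.array(c))
for a,bb in((0,1),(1,2)): d=(c[bb]-c[a])[:2];print(np.linalg.norm(d),np.degrees(np.arctan2(d[1],d[0])))
for n,p,z in(("bean",(650,125),150),("cup",(615,332),67)): print(n,atz("top",*T(*p),z))
E
```

```text
handle [ 508.4 -146.8   92. ] block [ 444.  -193.8   72. ] 79.73123556606616 36.12144340247622
side: handle [ 509.2 -145.8   92. ] block [ 443.3 -178.2   72. ]
tip [560.2 -12.4 141.2]
collar [572.5 -16.6 115.6]
handle [ 508.9 -146.7   92.7]
foot [[ 509.8   62.7   10. ]
 [ 479.2  -57.2   10. ]
 [ 676.7 -106.5   10. ]
 [ 703.4   16.7   10. ]]
123.80516194091653 -104.32078115794836
203.54403333098273 -14.009795474883754
bean [ 641.5 -257.9  150. ]
cup [ 538.1 -257.3   67. ]
```

```bash
cat >> h.py <<'E'
def Rt(x,z):
    z=np.array(z,float)/np.linalg.norm(z); x=np.array(x,float); x-=z*(x@z); x/=np.linalg.norm(x)
    return np.stack([x,np.cross(z,x),z],1)
def delta(R0,p0,R1,p1):
    d=R0.T@(np.array(p1)-p0)/1000; w=Ro.from_matrix(R0.T@R1).as_rotvec(degrees=True)
    return np.round(d,4),np.round(w,2),"rows:",np.linalg.norm(d)/.0625,np.linalg.norm(w)/10.7
def cut(yaw=-14.):
    a=np.radians(yaw);cx=np.array([np.cos(a),np.sin(a),0]);n=-.5*cx+np.array([0,0,.75**.5])
    return cx,np.array([-cx[1],cx[0],0]),n
E
python3 - <<'E'
from h import *
s=r.sense();T=tool(s); cx,cy,n=cut()
print(delta(T[:3,:3],T[:3,3],Rt(cy,-n),[494,19,265]))
E
```

```text
(array([ 0.4857, -0.5329, -0.0087]), array([-26.88,  16.49, -61.56]), 'rows:', np.float64(11.537858778010637), np.float64(6.46392393678794))
```

carry_out --delta_pos '[[0.04,-0.044,-0.001],[0.08,-0.088,-0.002],[0.12,-0.132,-0.003],[0.16,-0.176,-0.004],[0.2,-0.22,-0.005],[0.24,-0.264,-0.006],[0.28,-0.308,-0.006],[0.32,-0.352,-0.007]]' --rot '[[-2.2,1.37,-5.1],[-4.5,2.75,-10.2],[-6.7,4.1,-15.4],[-9,5.5,-20.5],[-11.2,6.9,-25.6],[-13.4,8.2,-30.8],[-15.7,9.6,-35.9],[-18,11,-41]]'

```text
clock: 2.1
eef_pos: [373.6, -192.9, 263.8]
tcp_rot: [2.784, -0.066, 0.964]
contact_force: [1.0, -0.6, -1.1]
opening: 1.003
grasp_force: 0.0
```

```bash
python3 - <<'E'
from h import *
s=r.sense();T=tool(s); cx,cy,n=cut(); print(s["clock"],s["eef_pos"],s["qpos"])
print(delta(T[:3,:3],T[:3,3],Rt(cy,-n),[494,19,265]))
E
```

```text
2.1 [ 373.60431495 -192.87798041  263.83063132] [-0.4975006  -0.16682891  2.25020868  0.03583488  0.69607709  0.09840101]
(array([ 0.2422, -0.0258,  0.0062]), array([ -8.73,   5.49, -20.42]), 'rows:', np.float64(3.8991696998714156), np.float64(2.1376219964287095))
```

carry_out --delta_pos '[[0.05,-0.005,0.001],[0.1,-0.01,0.003],[0.15,-0.016,0.004],[0.2,-0.021,0.005],[0.242,-0.026,0.006],[0.242,-0.026,0.006]]' --rot '[[-1.7,1.1,-4],[-3.5,2.2,-8],[-5.2,3.3,-12.3],[-7,4.4,-16.4],[-8.7,5.5,-20.4],[-8.7,5.5,-20.4]]'

```text
clock: 2.85
eef_pos: [494.4, 19.4, 264.6]
tcp_rot: [2.621, -0.001, 1.329]
contact_force: [-0.5, -0.8, -0.4]
opening: 0.998
grasp_force: 0.0
```

```bash
python3 - <<'E'
from h import *
s=r.sense(); im=r.grab_frame("wrist"); print(s["clock"],s["eef_pos"],s["tcp_rot"],s["qpos"])
cv2.imwrite("pics/w1.png",im); np.save("w1.npy",np.r_[s["eef_pos"],s["tcp_rot"]])
cx,cy,n=cut()
seat=np.array([573,-15,120.]); print(proj("wrist",np.array([seat,seat+30*n]),s))
# also measure foot
E
```

```text
2.85 [494.36708929  19.42416299 264.61883314] [ 2.62067688e+00 -1.05680536e-03  1.32856677e+00] [ 0.16156961 -0.06165416  2.21512559 -0.39107369  0.53609505  0.69602463]
[[325.53504821 246.78667847]
 [325.62432025 259.25895953]]
```

View pics/w1.png

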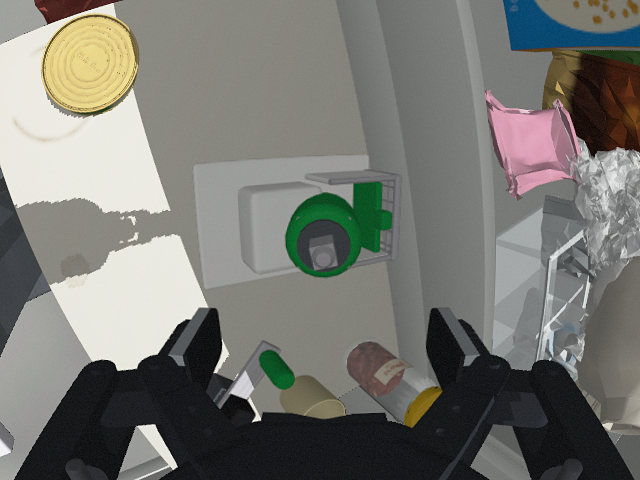

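The wrist view shows the collar near (324,247) and the shaft tip near (323,257), close to my projection. The crank is at the lower left. I'll zoom in to get the angle of the square.

```bash
python3 - <<'E'
from h import *
im=cv2.imread("pics/w1.png")[205:285,270:370]; cv2.imwrite("pics/w1c.png",cv2.resize(im,None,fx=7.5,fy=7.5,interpolation=cv2.INTER_CUBIC))
E
```

```text
(no output)
```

View pics/w1c.png

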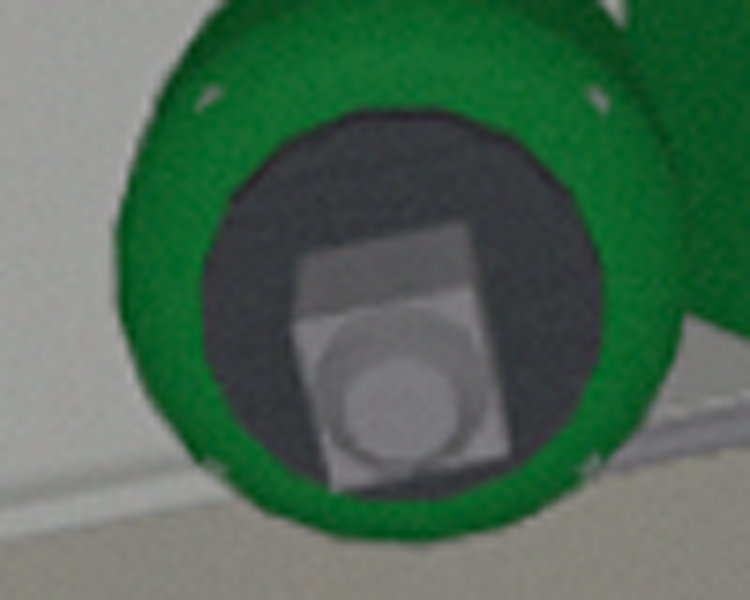

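The zoomed crop shows the top corners of the square at (293,323), (470,287), (512,455) and (332,492), the tip disc at (402,410), and the collar centred at about (404,304). I'll fit the pose from these.

```bash
python3 - <<'E'
from h import *
from scipy.optimize import least_squares
np.set_printoptions(precision=2,suppress=True)
w=np.load("w1.npy"); s=dict(eef_pos=w[:3],tcp_rot=w[3:])
F=lambda p:np.array(p)/7.5+np.array([270,205])-.43
cor=F([(293,323),(470,287),(512,455),(332,492)]); bas=F([(297,258),(468,222)])
col=F([(203,304),(604,304),(404,108),(404,500)])
def model(q):
    x,y,z,psi,yaw=q; cx,cy,n=cut(yaw); ex=np.cross(cy,n); S=np.array([x,y,z])
    pt=lambda a,b,c:S+a*ex+b*cy+c*n
    c_,s_=np.cos(psi),np.sin(psi)
    sq=[(9*(u*c_-v*s_),9*(u*s_+v*c_)) for u,v in((-1,1),(1,1),(1,-1),(-1,-1))]
    top=proj("wrist",np.array([pt(a,b,24) for a,b in sq]),s); bs=proj("wrist",np.array([pt(a,b,0) for a,b in sq[:2]]),s)
    t=np.linspace(0,2*np.pi,121); P=proj("wrist",np.array([pt(22*np.cos(a),22*np.sin(a),0) for a in t]),s)
    tip=proj("wrist",pt(0,0,30),s)
    return np.r_[(top-cor).ravel(),(bs-bas).ravel(),(tip-F((402,410))),P[:,0].min()-col[0,0],P[:,0].max()-col[1,0],P[:,1].min()-col[2,1],P[:,1].max()-col[3,1]]
for fz in(0,1):
  f=lambda q:np.r_[model(q),(q[2]-120)/(1. if fz else .01),(q[4]+14)/1.]
  o=least_squares(f,[573,-15,120,0.1,-14]); print(o.x,np.degrees(o.x[3]),o.fun)
# crank from wrist: handle; foot corners for yaw
c=[atz("wrist",u,v,8,s)[:2] for u,v in((194,165),(206,288),(368,155))]
print(np.array(c),np.degrees(np.arctan2(*(c[0]-c[1])[::-1]))-90,np.degrees(np.arctan2(*(c[2]-c[0])[::-1])), np.linalg.norm(c[0]-c[1]))
st=r.sense();print(st["clock"])
E
```

```text
[571.07 -14.01 120.     0.22 -13.76] 12.746660399666977 [-0.19  0.06  0.19 -0.32 -0.25 -0.18  0.23 -0.15  0.53 -0.52 -0.15 -0.53
 -0.07 -0.06 -0.83  0.6   0.86  0.94 -0.    0.24]
[571.12 -14.07 119.87   0.22 -13.76] 12.744132583314 [-0.18  0.06  0.18 -0.31 -0.26 -0.18  0.24 -0.16  0.54 -0.52 -0.16 -0.52
 -0.07 -0.06 -0.82  0.59  0.88  0.93 -0.13  0.24]
[[510.45  65.68]
 [481.19 -57.99]
 [707.93  17.59]] -13.309942847436346 -13.683488194943287 127.0821590726007
2.9
```

```bash
python3 - <<'E'
from h import *
s=r.sense();T=tool(s); a=np.radians(36.1)
print(delta(T[:3,:3],T[:3,3],Rt([np.cos(a),np.sin(a),0],[0,0,-1]),[444,-194,230]))
E
```

```text
(array([-0.2179, -0.0141,  0.0313]), array([ 28.53, -10.4 ,  38.97]), 'rows:', np.float64(3.5290276523227266), np.float64(4.617376856584472))
```

carry_out --delta_pos '[[-0.044,-0.003,0.006],[-0.088,-0.006,0.012],[-0.132,-0.009,0.019],[-0.176,-0.012,0.025],[-0.218,-0.014,0.031],[-0.218,-0.014,0.031],[-0.218,-0.014,0.031]]' --rot '[[5.7,-2.1,7.8],[11.4,-4.2,15.6],[17.1,-6.2,23.4],[22.8,-8.3,31.2],[28.5,-10.4,39],[28.5,-10.4,39],[28.5,-10.4,39]]'

```text
clock: 3.78
eef_pos: [442.6, -195.3, 230.3]
tcp_rot: [3.141, -0.001, 0.626]
contact_force: [-0.1, -0.1, 0.4]
opening: 1.003
grasp_force: 0.0
```

```bash
python3 - <<'E'
from h import *
s=r.sense(); im=r.grab_frame("wrist"); print(s["clock"],s["eef_pos"],s["tcp_rot"],s["qpos"])
np.save("w2.npy",np.r_[s["eef_pos"],s["tcp_rot"]])
o=im.copy(); a=np.radians(36.1);c,q=np.cos(a),np.sin(a)
P=np.array([[444+c*x-q*y,-194+q*x+c*y,z] for x,y,z in((23,13,72),(23,-13,72),(-23,-13,72),(-23,13,72),(80,0,92),(94,13,40),(94,-13,40))])
p=proj("wrist",P,s);print(p.round(1))
for u in p: cv2.circle(o,tuple(int(round(k)) for k in u),1,(0,0,255),-1)
cv2.imwrite("pics/w2.png",im); cv2.imwrite("pics/w2c.png",cv2.resize(o[100:350,200:450],None,fx=2.4,fy=2.4,interpolation=2))
E
```

```text
3.775 [ 442.64386639 -195.30243817  230.27373636] [ 3.14111868e+00 -1.29160232e-03  6.26251490e-01] [-4.19204902e-01  1.61688412e-01  1.95522411e+00  1.03013131e-03
  1.02362256e+00  5.24804753e-01]
[[305.3 200.5]
 [339.9 200.4]
 [339.3 258.2]
 [306.2 258.3]
 [322.3 123.6]
 [306.4 108.3]
 [338.5 108.2]]
```

View pics/w2c.png

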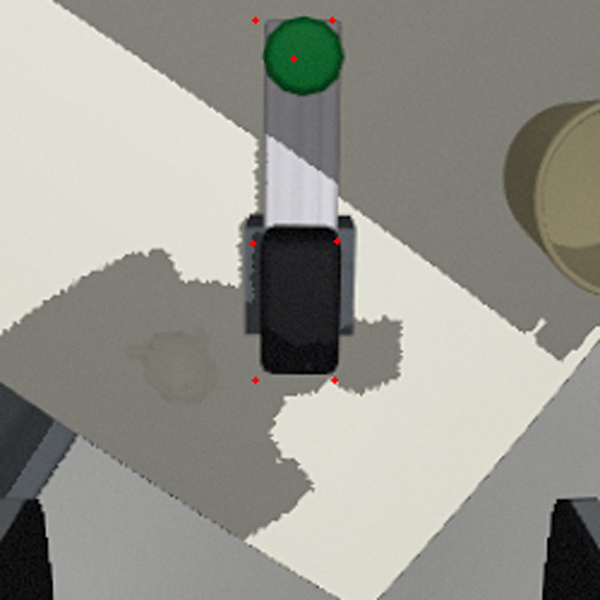

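The crop shows the block's top face centred near (300,307) and the handle at (303,56). That is within 2 mm and about 1° of my estimate, so I'll descend with a small correction.

carry_out --delta_pos '[[0.0025,0.0015,0.05],[0.0025,0.0015,0.1],[0.0025,0.0015,0.14],[0.0025,0.0015,0.167],[0.0025,0.0015,0.167],[0.0025,0.0015,0.167]]' --rot '[[0,0,0.6],[0,0,0.6],[0,0,0.6],[0,0,0.6],[0,0,0.6],[0,0,0.6]]'

```text
clock: 4.58
eef_pos: [447.2, -194.4, 64.6]
tcp_rot: [3.14, -0.002, 0.618]
contact_force: [-0.0, -0.2, 0.6]
opening: 1.002
grasp_force: 0.0
```

carry_out --delta_pos '[[0,0,0],[0,0,0],[0,0,0],[0,0,0],[0,0,0],[0,0,0],[0,0,0],[0,0,0]]' --rot '[[0,0,0],[0,0,0],[0,0,0],[0,0,0],[0,0,0],[0,0,0],[0,0,0],[0,0,0]]' --claw 0.015 --grip_force 70

```text
clock: 5.58
eef_pos: [446.7, -194.9, 63.9]
tcp_rot: [3.141, -0.001, 0.617]
contact_force: [-2.0, 1.3, 6.9]
opening: 0.296
grasp_force: 68.3
```

carry_out --delta_pos '[[0,0,-0.02],[0,0,-0.06],[0,0,-0.11],[0,0,-0.16],[0,0,-0.2],[0,0,-0.2],[0,0,-0.2]]' --rot '[[0,0,0],[0,0,0],[0,0,0],[0,0,0],[0,0,0],[0,0,0],[0,0,0]]'

```text
clock: 6.45
eef_pos: [445.5, -194.5, 262.2]
tcp_rot: [-3.141, -0.0, 0.617]
contact_force: [0.3, -0.0, -3.6]
opening: 0.294
grasp_force: 69.7
```

```bash
python3 - <<'E'
from h import *
s=r.sense(); im=r.grab_frame("wrist"); print(s["clock"],s["eef_pos"],s["contact_force"],s["opening"],s["qpos"])
T=tool(s); o=im.copy()
L=[(23,13,72),(23,-13,72),(80,0,92),(94,13,40),(94,-13,40),(22,20,32)]
p=proj("wrist",np.array([T[:3,:3]@np.array([x,y,64-z])+T[:3,3] for x,y,z in L]),s);print(p.round(1))
hsv=cv2.cvtColor(im,cv2.COLOR_BGR2HSV); m=((hsv[...,0]>40)&(hsv[...,0]<85)&(hsv[...,1]>120)).astype(np.uint8)
n,l,st,c=cv2.connectedComponentsWithStats(m); k=[(st[i].tolist(),c[i].round(1).tolist()) for i in range(1,n) if st[i,4]>100];print(k)
for u in p: cv2.circle(o,tuple(int(round(k)) for k in u),1,(0,0,255),-1)
cv2.imwrite("pics/w3c.png",cv2.resize(o[30:280,220:420],None,fx=2.4,fy=2.4,interpolation=2))
E
```

```text
6.45 [ 445.47214842 -194.4883175   262.19319642] [ 0.33044972 -0.03875599 -3.60901161] 0.2936500827991435 [-4.14987948e-01  1.28937158e-01  1.91541890e+00  4.40528726e-04
  1.09785045e+00  5.38931803e-01]
[[362.7 300.3]
 [282.9 300.2]
 [322.9 115.4]
 [358.2  85.3]
 [288.2  85.2]
 [369.7 261.3]]
[([218, 0, 54, 5, 174], [241.7, 1.4]), ([49, 42, 35, 29, 302], [68.2, 56.1]), ([278, 76, 91, 89, 6130], [323.2, 120.1])]
```

View pics/w3c.png

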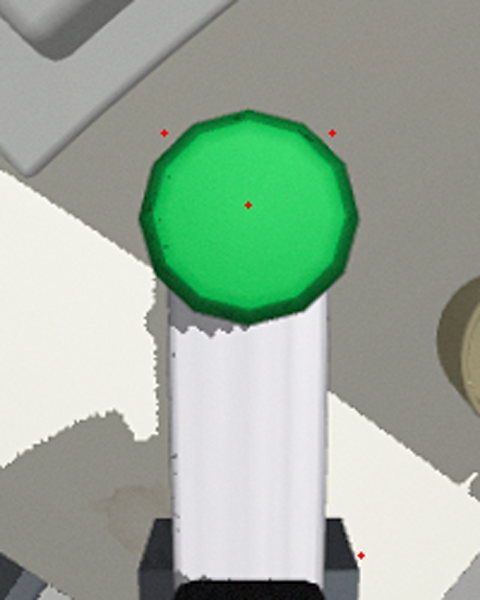

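```bash
cat >> h.py <<'E'
SEAT=np.array([571.1,-14.0,120.]); YAW=-13.75; PSI=np.radians(12.75)
def fit(h,dx=-.5,dz=64):
    cx,cy,n=cut(YAW); ex=np.cross(cy,n); x=cy*np.cos(PSI)-ex*np.sin(PSI)
    return Rt(x,-n), SEAT+(h+dz)*n-dx*x
E
python3 - <<'E'
from h import *
s=r.sense();T=tool(s); R,p=fit(65); print(p,delta(T[:3,:3],T[:3,3],R,p)); print(fit(0))
E
```

```text
[508.47152295   1.82714997 231.66210273] (array([ 0.165 , -0.1235,  0.0302]), array([-30.27,   7.55, -52.4 ]), 'rows:', np.float64(3.3327823417174325), np.float64(5.699766963834963))
(array([[ 0.0461729 ,  0.87292136,  0.48567103],
       [ 0.99281983,  0.01360627, -0.11884295],
       [-0.11034872,  0.48767116, -0.8660254 ]]), array([540.04014022,  -5.89764153, 175.37045148]))
```

carry_out --delta_pos '[[0.028,-0.021,0.003],[0.056,-0.042,0.006],[0.084,-0.063,0.01],[0.112,-0.084,0.015],[0.14,-0.105,0.022],[0.165,-0.1235,0.03],[0.165,-0.1235,0.03],[0.165,-0.1235,0.03]]' --rot '[[-5,1.3,-8.7],[-10,2.5,-17.4],[-15.1,3.8,-26.1],[-20.2,5,-34.9],[-25.2,6.3,-43.7],[-30.3,7.5,-52.4],[-30.3,7.5,-52.4],[-30.3,7.5,-52.4]]'

```text
clock: 7.5
eef_pos: [508.7, 1.2, 232.3]
tcp_rot: [2.629, 0.113, 1.523]
contact_force: [0.2, -0.4, -3.1]
opening: 0.292
grasp_force: 70.1
```

```bash
python3 - <<'E'
from h import *
s=r.sense();T=tool(s); print(s["clock"],s["eef_pos"],s["contact_force"],s["qpos"])
for h in (65,35): R,p=fit(h); print(p,delta(T[:3,:3],T[:3,3],R,p))
im=np.hstack([r.grab_frame("side")[150:330,210:410],r.grab_frame("top")[150:330,240:440]]); cv2.imwrite("pics/s4.png",cv2.resize(im,None,fx=2,fy=2,interpolation=2))
E
```

```text
7.5 [508.72981444   1.18389532 232.25199325] [ 0.23478245 -0.40359075 -3.05488284] [ 0.10720427  0.01336268  2.23268738 -0.42318301  0.43310638  0.46937681]
[508.47152295   1.82714997 231.66210273] (array([ 0.0007, -0.0005,  0.0003]), array([-0.04,  0.13, -0.  ]), 'rows:', np.float64(0.014563180882413665), np.float64(0.012847536594087184))
[523.041654    -1.73813841 205.68134062] (array([ 0.0008, -0.0005,  0.0303]), array([-0.04,  0.13, -0.  ]), 'rows:', np.float64(0.48513694263819335), np.float64(0.012847536594087184))
```

View pics/s4.png

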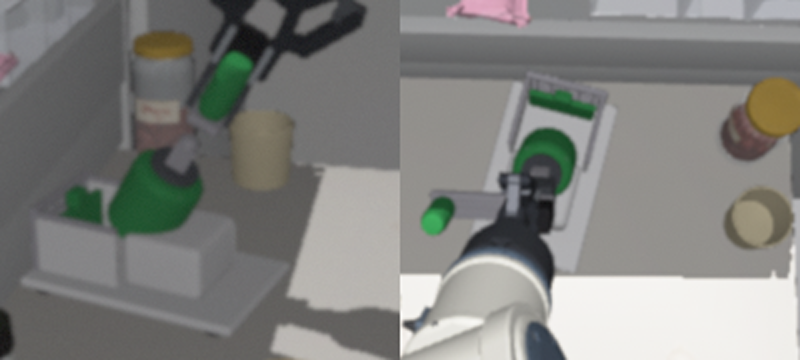

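The side view shows the crank in line with the shaft and the handle parallel to it. I'll descend along the shaft axis.

carry_out --delta_pos '[[0.0007,-0.0005,0.012],[0.0007,-0.0005,0.024],[0.0007,-0.0005,0.034],[0.0007,-0.0005,0.038],[0.0007,-0.0005,0.04],[0.0007,-0.0005,0.04]]' --rot '[[0,0,0],[0,0,0],[0,0,0],[0,0,0],[0,0,0],[0,0,0]]'

```text
clock: 8.35
eef_pos: [528.7, -2.8, 198.6]
tcp_rot: [2.626, 0.113, 1.524]
contact_force: [0.5, -0.5, -2.5]
opening: 0.298
grasp_force: 70.1
```

carry_out --delta_pos '[[0,0,0.002],[0,0,0.004],[0,0,0.006],[0,0,0.006]]' --rot '[[0,0,0],[0,0,0],[0,0,0],[0,0,0]]'

```text
clock: 8.85
eef_pos: [531.6, -3.5, 193.2]
tcp_rot: [2.626, 0.113, 1.524]
contact_force: [0.4, 0.2, -2.8]
opening: 0.294
grasp_force: 70.1
```

carry_out --delta_pos '[[0,0,0.003],[0,0,0.006],[0,0,0.009],[0,0,0.012],[0,0,0.014],[0,0,0.014]]' --rot '[[0,0,0],[0,0,0],[0,0,0],[0,0,0],[0,0,0],[0,0,0]]'

```text
clock: 9.6
eef_pos: [538.4, -5.2, 181.1]
tcp_rot: [2.626, 0.113, 1.524]
contact_force: [-0.2, 0.3, -3.1]
opening: 0.297
grasp_force: 70.1
```

```bash
python3 - <<'E'
from h import *
s=r.sense();T=tool(s); R,p=fit(0); print(delta(T[:3,:3],T[:3,3],R,p), R.T@s["contact_force"],s["wrist_torque"])
E
```

```text
(array([ 0.    , -0.0014,  0.0058]), array([0.14, 0.12, 0.04]), 'rows:', np.float64(0.09588817080807858), np.float64(0.01717233863600949)) [ 0.60389654 -1.67339498  2.59097344] [0.09153124 0.46544942 0.00826012]
```

carry_out --delta_pos '[[0,0,0.002],[0,0,0.004],[0,0,0.005],[0,0,0.006],[0,0,0.006]]' --rot '[[0,0,0],[0,0,0],[0,0,0],[0,0,0],[0,0,0]]'

```text
clock: 10.22
eef_pos: [541.3, -5.9, 176.0]
tcp_rot: [2.626, 0.113, 1.524]
contact_force: [-0.8, -0.1, -3.0]
opening: 0.295
grasp_force: 70.2
```

carry_out --delta_pos '[[0,0,0.001],[0,0,0.002],[0,0,0.003],[0,0,0.003]]' --rot '[[0,0,0],[0,0,0],[0,0,0],[0,0,0]]'

```text
clock: 10.72
eef_pos: [541.7, -6.1, 175.5]
tcp_rot: [2.624, 0.113, 1.523]
contact_force: [-36.7, 8.5, 46.6]
opening: 0.295
grasp_force: 78.6
```

The crank is seated, with a firm stop at the expected depth. I'll take the load off, open the gripper and rise clear of the block.

carry_out --delta_pos '[[0,0,-0.003],[0,0,-0.003]]' --rot '[[0,0,0],[0,0,0]]'

```text
clock: 10.98
eef_pos: [541.4, -5.9, 176.4]
tcp_rot: [2.625, 0.112, 1.524]
contact_force: [0.9, 0.5, -2.7]
opening: 0.294
grasp_force: 70.2
```

carry_out --delta_pos '[[0,0,0],[0,0,0],[0,0,0],[0,0,0],[0,0,-0.03],[0,0,-0.075],[0,0,-0.075]]' --rot '[[0,0,0],[0,0,0],[0,0,0],[0,0,0],[0,0,0],[0,0,0],[0,0,0]]' --claw 0.06

```text
clock: 11.85
eef_pos: [505.3, 3.6, 243.8]
tcp_rot: [2.621, 0.111, 1.524]
contact_force: [1.0, -0.4, -0.4]
opening: 0.702
grasp_force: 0.0
```

```bash
cat > kin.py <<'E'
import numpy as np
from scipy.spatial.transform import Rotation as Ro
from scipy.optimize import least_squares
def fk(q,k):
    a1,h0,L2,a3,L3,d6=k; E=Ro.from_euler
    R1=E("z",q[0]);R2=R1*E("y",q[1]);R3=R2*E("y",q[2]);R5=R3*E("z",q[3])*E("y",q[4])
    p=R1.apply([a1,0,h0])+R2.apply([0,0,L2])+R3.apply([a3,0,L3])+R5.apply([0,0,d6])
    return p,(R5*E("z",q[5])*E("z",np.pi/2))
E
python3 - <<'E'
from h import *; from kin import *
np.set_printoptions(precision=3,suppress=True)
s=r.sense(); print(s["clock"],s["contact_force"],s["opening"])
D=[([-1.34743339,.353655608,1.63414834,0,1.15517671,-.0024],[139.80,-608.71,255.55]),
([-0.4975006,-0.16682891,2.25020868,0.03583488,0.69607709,0.09840101],[373.604,-192.878,263.83]),
([0.16156961,-0.06165416,2.21512559,-0.39107369,0.53609505,0.69602463],[494.367,19.424,264.619]),
([-.419204902,.161688412,1.95522411,.00103,1.02362256,.524804753],[442.644,-195.302,230.274]),
([-.414987948,.128937158,1.9154189,.00044,1.09785045,.538931803],[445.47,-194.49,262.19]),
([0.10720427,0.01336268,2.23268738,-0.42318301,0.43310638,0.46937681],[508.73,1.184,232.252]),(s["qpos"],s["eef_pos"])]
f=lambda k:np.concatenate([fk(q,k)[0]-p for q,p in D]+[(np.array(k)-[50,300,400,0,400,250])*.0005])
o=least_squares(f,[50,300,400,0,400,250]);print(o.x,o.fun.reshape(-1,3))
np.save("k.npy",o.x)
print((Ro.from_euler("xyz",s["tcp_rot"]).inv()*fk(s["qpos"],o.x)[1]).as_rotvec(degrees=True))
E
```

```text
11.85 [ 0.978 -0.385 -0.355] 0.7021207111341028
[  4.918 286.799 564.818  55.115 488.013 313.107] [[-1.585  0.245 -0.045]
 [-0.752 -1.418 -0.11 ]
 [-0.268 -0.657 -0.207]
 [ 0.091 -1.688  0.31 ]
 [-0.194 -1.553  0.02 ]
 [ 0.003 -0.712  0.067]
 [-0.12  -0.713 -0.035]
 [-0.023 -0.007  0.082]
 [ 0.028  0.044  0.032]]
[ 0. -0. -0.]
```

```bash
cat > plan.py <<'E'
from h import *; from kin import *
k=np.load("k.npy"); s=r.sense(); T=tool(s); cx,cy,n=cut(YAW); ex=np.cross(cy,n)
def ik(R,p,q0):
    f=lambda q:np.r_[(fk(q,k)[0]-p)/100,(Ro.from_matrix(R).inv()*fk(q,k)[1]).as_rotvec()]
    o=least_squares(f,q0); return o.x,np.abs(o.fun).max()
lim=np.array([2.22,2.22,2.79,3.14,3.14,3.14])*.7*.125
lo=np.array([-2.63,-.92,.06,-1.3,0,-3.02]);hi=np.array([2.63,2.1,2.66,4.44,2.69,3.02])
def test(b,t):
    R0=Rt(cy*np.cos(b)-ex*np.sin(b),-n)@Ro.from_euler("y",t).as_matrix()
    q=s["qpos"]; Q=[]
    for j in range(0,25):
        a=PSI+np.pi/2-j*np.radians(15); u=ex*np.cos(a)+cy*np.sin(a)
        q,e=ik(R0,SEAT+80*u+76*n,q)
        if e>.02: return None
        Q.append(q)
    Q=np.array(Q); return (np.abs(np.diff(Q,axis=0))/lim).max(0),np.minimum((Q-lo).min(0),(hi-Q).min(0)),Q[:,4].min()
if __name__=="__main__":
    np.set_printoptions(precision=2,suppress=True)
    for b,t in((12.75,0),(-20,0),(102.75,0),(-90,0),(-90,15),(-90,-15),(-90,-25),(-90,25)):
        print(b,t,test(np.radians(b),np.radians(t)))
E
python3 plan.py
```

```text
12.75 0 (array([0.34, 0.06, 0.18, 0.69, 0.13, 0.85]), array([2.34, 1.03, 0.26, 0.31, 0.18, 1.88]), np.float64(0.1763769853811926))
-20 0 (array([0.34, 0.06, 0.18, 0.69, 0.13, 0.85]), array([2.34, 1.03, 0.26, 0.31, 0.18, 1.31]), np.float64(0.1763769853811926))
102.75 0 (array([0.34, 0.06, 0.18, 0.69, 0.13, 0.85]), array([2.34, 1.03, 0.26, 0.31, 0.18, 1.53]), np.float64(0.17637698538119234))
-90 0 (array([0.34, 0.06, 0.18, 0.69, 0.13, 0.85]), array([2.34, 1.03, 0.26, 0.31, 0.18, 0.09]), np.float64(0.1763769853811913))
-90 15 (array([0.42, 0.08, 0.17, 0.91, 0.18, 0.84]), array([ 2.24,  1.05,  0.11, -1.41,  0.16, -1.4 ]), np.float64(0.15517234735658486))
-90 -15 (array([0.27, 0.07, 0.18, 0.11, 0.12, 0.28]), array([2.43, 1.07, 0.43, 1.1 , 0.5 , 0.86]), np.float64(0.5000220221447196))
-90 -25 (array([0.24, 0.07, 0.19, 0.02, 0.12, 0.19]), array([2.47, 1.13, 0.53, 1.25, 0.72, 1.02]), np.float64(0.7150107784628589))
-90 25 (array([0.48, 0.15, 0.17, 0.42, 0.23, 0.3 ]), array([ 2.17,  1.12,  0.02,  1.54, -0.82,  1.54]), np.float64(-0.8225733141068323))
```

carry_out --delta_pos '[[0.04,0,0],[0.079,0,0],[0.079,0,0],[0.079,0,0.03],[0.079,0,0.06],[0.079,0,0.063],[0.079,0,0.063]]' --rot '[[0,0,0],[0,0,0],[0,0,0],[0,0,0],[0,0,0],[0,0,0],[0,0,0]]'

```text
clock: 12.72
eef_pos: [538.9, 73.3, 177.5]
tcp_rot: [2.627, 0.113, 1.523]
contact_force: [0.1, -0.1, 0.2]
opening: 0.706
grasp_force: 0.0
```

carry_out --delta_pos '[[0,0,0],[0,0,0],[0,0,0],[0,0,0],[0,0,0]]' --rot '[[0,0,0],[0,0,0],[0,0,0],[0,0,0],[0,0,0]]' --claw 0.015 --grip_force 30

```text
clock: 13.35
eef_pos: [539.4, 74.2, 178.0]
tcp_rot: [2.625, 0.112, 1.524]
contact_force: [-3.2, 3.1, 4.2]
opening: 0.271
grasp_force: 31.1
```

```bash
python3 - <<'E'
from h import *
s=r.sense();T=tool(s);R,p=fit(0)
print(s["opening"],s["grasp_force"],R.T@s["contact_force"])
d=T[:3,3]-p;print((R.T@d).round(1))
im=np.hstack([r.grab_frame("side")[150:330,210:410],r.grab_frame("top")[150:330,240:440]]); cv2.imwrite("pics/s5.png",cv2.resize(im,None,fx=2,fy=2,interpolation=2))
E
```

```text
0.2714932757822031 31.060173792784553 [ 2.48715441 -0.66266656 -5.571489  ]
[ 79.2   1.8 -12.1]
```

View pics/s5.png

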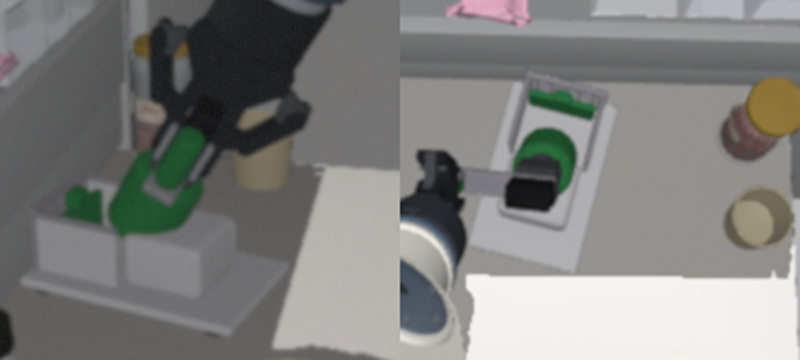

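The top and side views show the handle gripped and the crank seated, with its arm pointing left. I'll start winding, with the first 60° as a check.

carry_out --delta_pos '[[-0.0027,0.0207,0],[-0.0107,0.04,0],[-0.0234,0.0566,0],[-0.04,0.0693,0]]' --rot '[[0,0,0],[0,0,0],[0,0,0],[0,0,0]]'

```text
clock: 13.95
eef_pos: [598.0, 35.3, 216.6]
tcp_rot: [2.626, 0.112, 1.524]
contact_force: [-8.1, 4.0, 10.6]
opening: 0.27
grasp_force: 35.8
```

```bash
python3 - <<'E'
from h import *
s=r.sense();T=tool(s);R,p=fit(0)
print(s["opening"],s["grasp_force"],R.T@s["contact_force"],s["qpos"])
d=T[:3,3]-p;d=R.T@d;print(d.round(1),np.degrees(np.arctan2(d[1],d[0])),np.hypot(d[0],d[1]),(np.degrees(Ro.from_matrix(R.T@T[:3,:3]).as_rotvec())).round(2))
E
```

```text
0.2703268672812766 35.770840952172875 [  2.44400125  -1.85426991 -13.59443427] [ 0.16110246  0.18807135  2.07582563 -0.48977143  0.4323987   0.57929025]
[ 39.   71.3 -12.4] 61.31960898977954 81.23256764556409 [-0.15 -0.09 -0.03]
```

carry_out --delta_pos '[[-0.0193,0.008,0],[-0.04,0.0107,0],[-0.0607,0.008,0],[-0.08,0,0],[-0.0966,-0.0127,0],[-0.1093,-0.0293,0],[-0.1173,-0.0486,0],[-0.12,-0.0693,0]]' --rot '[[0,0,0],[0,0,0],[0,0,0],[0,0,0],[0,0,0],[0,0,0],[0,0,0],[0,0,0]]'

```text
clock: 14.95
eef_pos: [536.7, -88.1, 201.4]
tcp_rot: [2.612, 0.116, 1.521]
contact_force: [-10.5, -27.9, 31.6]
opening: 0.267
grasp_force: 34.8
```

```bash
cat > st.py <<'E'
from h import *
s=r.sense();T=tool(s);R,p=fit(0)
print(s["clock"],s["opening"],s["grasp_force"],(R.T@s["contact_force"]).round(1),s["qpos"].round(2),(R.T@s["wrist_torque"]).round(2))
d=T[:3,3]-p;d=R.T@d;print(d.round(1),np.degrees(np.arctan2(d[1],d[0])),np.hypot(d[0],d[1]),(np.degrees(Ro.from_matrix(R.T@T[:3,:3]).as_rotvec())).round(2))
E
python3 st.py; python3 - <<'E'
from h import *
im=np.hstack([r.grab_frame("side")[150:330,210:410],r.grab_frame("top")[150:330,240:440]]); cv2.imwrite("pics/s6.png",cv2.resize(im,None,fx=2,fy=2,interpolation=2))
E
```

```text
14.95 0.2672310208750463 34.769348044428625 [-31.7   5.9 -29.2] [-0.13  0.11  2.22 -0.22  0.27  0.08] [-0.72 -4.99  0.11]
[-84.6   8.6 -14.4] 174.18144075099093 85.0694212859035 [-0.93 -0.36 -0.  ]
```

View pics/s6.png

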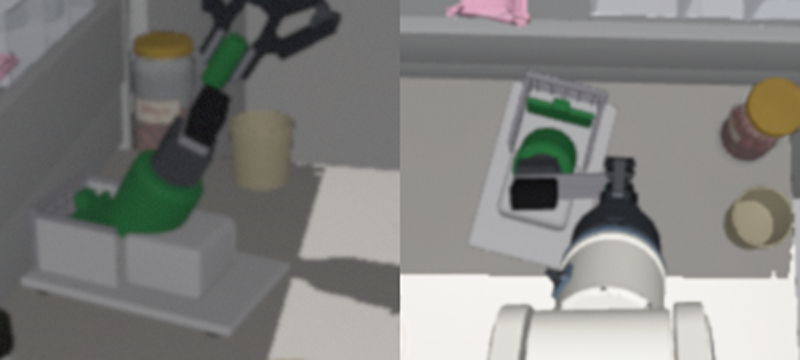

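The crank has gone round half a turn and now points right, and the pusher has moved back. I'll hold briefly to see whether the force is transient.

carry_out --delta_pos '[[0,0,0],[0,0,0],[0,0,0]]' --rot '[[0,0,0],[0,0,0],[0,0,0]]'

```text
clock: 15.42
eef_pos: [534.0, -88.1, 199.5]
tcp_rot: [2.619, 0.116, 1.521]
contact_force: [-15.1, -29.3, 32.1]
opening: 0.27
grasp_force: 35.2
```

```bash
python3 st.py
```

```text
15.425 0.26954207274471614 35.17866718524601 [-33.3   2.1 -31.7] [-0.13  0.12  2.22 -0.22  0.28  0.08] [-0.01 -4.99  0.05]
[-84.5   5.4 -14. ] 176.3535492269958 84.69398837730267 [-0.53 -0.37  0.  ]
```

carry_out --delta_pos '[[-0.001,-0.001,-0.001],[-0.002,-0.002,-0.002],[-0.002,-0.002,-0.002]]' --rot '[[0,0,0],[0,0,0],[0,0,0]]'

```text
clock: 15.8
eef_pos: [530.0, -88.2, 198.4]
tcp_rot: [2.623, 0.114, 1.522]
contact_force: [-7.6, -15.0, 15.2]
opening: 0.269
grasp_force: 33.3
```

```bash
python3 st.py
```

```text
15.8 0.2690091300609144 33.26495472108945 [-16.9   0.5 -15. ] [-0.13  0.11  2.23 -0.2   0.28  0.06] [-0.03 -2.44  0.04]
[-84.8   1.3 -15. ] 179.0945053816 84.77325877918013 [-0.34 -0.24 -0.01]
```

Relaxing the command outwards and up halved the force, so the real orbit is slightly offset and tilted from my model. I'll continue on the corrected circle.

carry_out --delta_pos '[[0.0008,-0.0211,-0.0019],[0.0089,-0.0408,-0.0018],[0.0219,-0.0576,-0.0016],[0.0388,-0.0706,-0.0014],[0.0584,-0.0787,-0.001],[0.0795,-0.0815,-0.0006],[0.1006,-0.0787,-0.0002],[0.1202,-0.0706,0.0002]]' --rot '[[0,0,0],[0,0,0],[0,0,0],[0,0,0],[0,0,0],[0,0,0],[0,0,0],[0,0,0]]'

```text
clock: 16.8
eef_pos: [474.0, 32.0, 149.2]
tcp_rot: [2.624, 0.114, 1.524]
contact_force: [5.1, -7.4, 8.6]
opening: 0.269
grasp_force: 33.3
```

```bash
python3 st.py
```

```text
16.8 0.26906123355248523 33.28314216225408 [-8.1  8.5 -4.1] [ 0.21  0.14  2.37 -0.99  0.27  1.15] [-1.83 -1.45  0.05]
[ 37.4 -69.9 -13.9] -61.82486332660686 79.30908686517974 [-0.26 -0.17 -0.05]
```

carry_out --delta_pos '[[0.0168,0.0129,0.0002],[0.0296,0.0296,0.0004],[0.0377,0.0492,0.0006],[0.0405,0.0701,0.0008],[0.0377,0.0911,0.0008],[0.0296,0.1106,0.0007],[0.0168,0.1274,0.0005],[0,0.1403,0.0003]]' --rot '[[0,0,0],[0,0,0],[0,0,0],[0,0,0],[0,0,0],[0,0,0],[0,0,0],[0,0,0]]'

```text
clock: 17.8
eef_pos: [595.9, 33.6, 217.5]
tcp_rot: [2.626, 0.112, 1.524]
contact_force: [-8.2, 2.5, 8.3]
opening: 0.271
grasp_force: 33.1
```

```bash
python3 st.py
```

```text
17.8 0.2708149027073373 33.11765153428496 [  1.2  -3.  -11.5] [ 0.16  0.18  2.08 -0.49  0.43  0.57] [1.47 0.26 0.05]
[ 37.1  69.9 -14. ] 62.00879080961711 79.12526363972707 [-0.17 -0.09 -0.03]
```

carry_out --delta_pos '[[-0.0195,0.0081,-0.0008],[-0.0405,0.0109,-0.0012],[-0.0615,0.0081,-0.0017],[-0.081,0,-0.0021],[-0.0978,-0.0129,-0.0025],[-0.1106,-0.0296,-0.0029],[-0.1187,-0.0492,-0.0031],[-0.1215,-0.0701,-0.0033]]' --rot '[[0,0,0],[0,0,0],[0,0,0],[0,0,0],[0,0,0],[0,0,0],[0,0,0],[0,0,0]]'

```text
clock: 18.8
eef_pos: [527.3, -88.2, 199.3]
tcp_rot: [2.624, 0.113, 1.523]
contact_force: [4.3, 6.4, -3.9]
opening: 0.269
grasp_force: 31.3
```

```bash
python3 st.py
```

```text
18.8 0.2693011784989915 31.290770798223093 [7.  1.9 4.7] [-0.14  0.11  2.23 -0.19  0.28  0.05] [-0.13  1.44  0.05]
[-85.   -0.6 -17.1] -179.62759797617068 84.96223012231127 [-0.25 -0.14  0.  ]
```

carry_out --delta_pos '[[0.0035,-0.0211,0.0005],[0.0116,-0.0407,0.0006],[0.0246,-0.0576,0.0007],[0.0415,-0.0706,0.001],[0.061,-0.0787,0.0013],[0.082,-0.0815,0.0017],[0.103,-0.0787,0.0021],[0.1225,-0.0706,0.0025]]' --rot '[[0,0,0],[0,0,0],[0,0,0],[0,0,0],[0,0,0],[0,0,0],[0,0,0],[0,0,0]]'

```text
clock: 19.8
eef_pos: [474.4, 33.1, 149.7]
tcp_rot: [2.623, 0.113, 1.524]
contact_force: [10.1, -10.4, 7.5]
opening: 0.273
grasp_force: 32.1
```

```bash
python3 st.py; python3 - <<'E'
from h import *
im=np.hstack([r.grab_frame("side")[150:330,210:410],r.grab_frame("top")[150:330,240:440]]); cv2.imwrite("pics/s7.png",cv2.resize(im,None,fx=2,fy=2,interpolation=2))
E
```

```text
19.8 0.27296892934997424 32.065896266140044 [-10.7  12.3  -0.3] [ 0.22  0.14  2.36 -0.99  0.27  1.15] [-2.29 -1.68  0.04]
[ 38.5 -69.3 -14.3] -60.91527875476684 79.24632763396063 [-0.32 -0.17 -0.04]
```

View pics/s7.png

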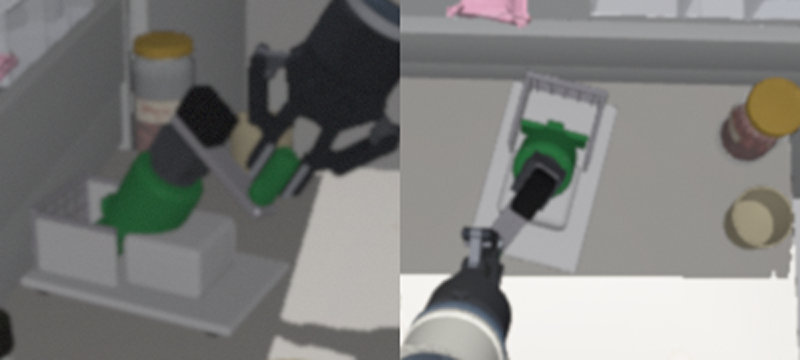

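The pusher is nearly back, about 5 to 8 mm off the gear head. From here I'll use smaller steps and watch the tangential force.

carry_out --delta_pos '[[0.0085,0.0062,0.0001],[0.0165,0.0132,0.0002],[0.0235,0.0211,0.0003],[0.0293,0.0299,0.0004],[0.034,0.0394,0.0005],[0.0373,0.0493,0.0006]]' --rot '[[0,0,0],[0,0,0],[0,0,0],[0,0,0],[0,0,0],[0,0,0]]'

```text
clock: 20.65
eef_pos: [517.3, 69.1, 167.8]
tcp_rot: [2.627, 0.115, 1.522]
contact_force: [-1.3, -7.3, 4.6]
opening: 0.27
grasp_force: 32.1
```

```bash
python3 st.py
```

```text
20.65 0.2699985175714304 32.133051583878114 [-7.8  1.  -3.8] [ 0.29  0.17  2.25 -0.81  0.36  1.02] [ 0.09 -1.53  0.03]
[ 74.2 -22.5 -13.4] -16.854833799129874 77.52245252194182 [-0.07 -0.3  -0.03]
```

carry_out --delta_pos '[[0.001,0.005,0],[0.002,0.01,0],[0.0025,0.014,0],[0.0025,0.014,0]]' --rot '[[0,0,0],[0,0,0],[0,0,0],[0,0,0]]'

```text
clock: 21.15
eef_pos: [529.4, 71.8, 174.3]
tcp_rot: [2.627, 0.115, 1.522]
contact_force: [-2.3, -4.2, 4.8]
opening: 0.269
grasp_force: 32.2
```

carry_out --delta_pos '[[0.0002,0.005,0],[0.0003,0.01,0],[0,0.0141,0],[0,0.0141,0]]' --rot '[[0,0,0],[0,0,0],[0,0,0],[0,0,0]]'

```text
clock: 21.65
eef_pos: [541.6, 72.2, 181.1]
tcp_rot: [2.627, 0.114, 1.523]
contact_force: [-3.7, -1.6, 4.7]
opening: 0.269
grasp_force: 32.3
```

carry_out --delta_pos '[[-0.0005,0.005,0],[-0.0015,0.01,0],[-0.0025,0.0139,0],[-0.0025,0.0139,0]]' --rot '[[0,0,0],[0,0,0],[0,0,0],[0,0,0]]'

```text
clock: 22.15
eef_pos: [553.7, 70.2, 188.2]
tcp_rot: [2.627, 0.114, 1.523]
contact_force: [-4.0, -1.2, 4.7]
opening: 0.269
grasp_force: 32.4
```

carry_out --delta_pos '[[-0.0015,0.005,0],[-0.003,0.009,0],[-0.0048,0.0133,0],[-0.0048,0.0133,0]]' --rot '[[0,0,0],[0,0,0],[0,0,0],[0,0,0]]'

```text
clock: 22.65
eef_pos: [565.1, 65.8, 195.4]
tcp_rot: [2.627, 0.113, 1.523]
contact_force: [-4.5, 0.2, 5.8]
opening: 0.269
grasp_force: 32.5
```

carry_out --delta_pos '[[-0.002,0.0045,0],[-0.0045,0.0085,0],[-0.0071,0.0122,0],[-0.0071,0.0122,0]]' --rot '[[0,0,0],[0,0,0],[0,0,0],[0,0,0]]'

```text
clock: 23.15
eef_pos: [575.6, 59.1, 202.3]
tcp_rot: [2.627, 0.113, 1.523]
contact_force: [-4.2, -0.1, 6.9]
opening: 0.269
grasp_force: 32.7
```

carry_out --delta_pos '[[-0.003,0.004,0],[-0.006,0.0075,0],[-0.0091,0.0108,-0.0002],[-0.0091,0.0108,-0.0002]]' --rot '[[0,0,0],[0,0,0],[0,0,0],[0,0,0]]'

```text
clock: 23.65
eef_pos: [584.6, 50.4, 208.9]
tcp_rot: [2.626, 0.113, 1.523]
contact_force: [-4.7, 1.6, 7.7]
opening: 0.273
grasp_force: 32.7
```

carry_out --delta_pos '[[-0.0035,0.0035,-0.0001],[-0.007,0.0065,-0.0002],[-0.0108,0.0091,-0.0003],[-0.0108,0.0091,-0.0003]]' --rot '[[0,0,0],[0,0,0],[0,0,0],[0,0,0]]'

```text
clock: 24.15
eef_pos: [591.9, 39.9, 214.9]
tcp_rot: [2.626, 0.113, 1.523]
contact_force: [-4.1, 1.6, 5.7]
opening: 0.268
grasp_force: 32.7
```

carry_out --delta_pos '[[-0.004,0.0027,-0.0001],[-0.008,0.005,-0.0002],[-0.0122,0.0071,-0.0004],[-0.0122,0.0071,-0.0004]]' --rot '[[0,0,0],[0,0,0],[0,0,0],[0,0,0]]'

```text
clock: 24.65
eef_pos: [597.5, 28.0, 220.1]
tcp_rot: [2.626, 0.112, 1.523]
contact_force: [-2.9, 2.8, 5.0]
opening: 0.27
grasp_force: 32.5
```

```bash
python3 st.py
```

```text
24.65 0.2695878760653525 32.53253118193243 [ 2.1 -0.  -6. ] [ 0.15  0.18  2.08 -0.47  0.43  0.55] [ 0.62  0.27 -0.01]
[ 31.3  72.4 -14.9] 66.59364922258332 78.86540787468272 [-0.15 -0.12 -0.  ]
```

carry_out --delta_pos '[[-0.004,0.0017,-0.0001],[-0.008,0.0033,-0.0002],[-0.012,0.0045,-0.0003],[-0.016,0.0055,-0.0004],[-0.016,0.0055,-0.0004]]' --rot '[[0,0,0],[0,0,0],[0,0,0],[0,0,0],[0,0,0]]'

```text
clock: 25.28
eef_pos: [601.4, 12.3, 224.9]
tcp_rot: [2.626, 0.112, 1.523]
contact_force: [-3.2, 1.2, 5.6]
opening: 0.272
grasp_force: 32.4
```

carry_out --delta_pos '[[-0.004,0.0008,-0.0001],[-0.0085,0.0015,-0.0002],[-0.013,0.0019,-0.0004],[-0.0168,0.0021,-0.0005],[-0.0168,0.0021,-0.0005]]' --rot '[[0,0,0],[0,0,0],[0,0,0],[0,0,0],[0,0,0]]'

```text
clock: 25.9
eef_pos: [602.2, -4.5, 228.3]
tcp_rot: [2.625, 0.113, 1.523]
contact_force: [-1.7, 1.9, 4.8]
opening: 0.269
grasp_force: 32.3
```

carry_out --delta_pos '[[-0.004,0,-0.0001],[-0.0085,-0.0003,-0.0002],[-0.013,-0.0009,-0.0004],[-0.0169,-0.0015,-0.0005],[-0.0169,-0.0015,-0.0005]]' --rot '[[0,0,0],[0,0,0],[0,0,0],[0,0,0],[0,0,0]]'

```text
clock: 26.52
eef_pos: [599.9, -21.4, 229.9]
tcp_rot: [2.625, 0.113, 1.523]
contact_force: [0.7, 0.7, 5.5]
opening: 0.272
grasp_force: 32.1
```

carry_out --delta_pos '[[-0.004,-0.0009,-0.0001],[-0.008,-0.002,-0.0002],[-0.0122,-0.0034,-0.0004],[-0.0162,-0.0049,-0.0005],[-0.0162,-0.0049,-0.0005]]' --rot '[[0,0,0],[0,0,0],[0,0,0],[0,0,0],[0,0,0]]'

```text
clock: 27.15
eef_pos: [594.5, -37.5, 229.7]
tcp_rot: [2.625, 0.113, 1.523]
contact_force: [2.2, -1.6, 5.9]
opening: 0.27
grasp_force: 32.0
```

carry_out --delta_pos '[[-0.004,-0.0019,-0.0001],[-0.008,-0.004,-0.0002],[-0.0125,-0.0066,-0.0003],[-0.0125,-0.0066,-0.0003]]' --rot '[[0,0,0],[0,0,0],[0,0,0],[0,0,0]]'

```text
clock: 27.65
eef_pos: [589.3, -48.6, 228.7]
tcp_rot: [2.622, 0.111, 1.524]
contact_force: [9.9, 9.9, 1.9]
opening: 0.268
grasp_force: 32.1
```

The force opposing the motion is rising, which is probably the stop. I'll push a little further to confirm.

carry_out --delta_pos '[[-0.0018,-0.0013,0],[-0.0036,-0.0026,0],[-0.0036,-0.0026,0]]' --rot '[[0,0,0],[0,0,0],[0,0,0]]'

```text
clock: 28.02
eef_pos: [587.8, -51.4, 228.4]
tcp_rot: [2.62, 0.11, 1.525]
contact_force: [13.0, 14.4, 1.1]
opening: 0.273
grasp_force: 32.4
```

```bash
python3 st.py
```

```text
28.025 0.2729365614473806 32.42668833467178 [14.8 12.1  3.7] [-0.04  0.14  2.1  -0.27  0.39  0.2 ] [-1.9   2.55  0.03]
[-48.8  66.9 -17.3] 126.11799441833138 82.86314206212901 [-0.49  0.05 -0.01]
```

carry_out --delta_pos '[[-0.0016,-0.0014,0],[-0.0032,-0.0028,0],[-0.0032,-0.0028,0]]' --rot '[[0,0,0],[0,0,0],[0,0,0]]'

```text
clock: 28.4
eef_pos: [586.2, -54.2, 228.0]
tcp_rot: [2.618, 0.109, 1.525]
contact_force: [13.7, 18.2, 0.6]
opening: 0.27
grasp_force: 33.3
```

```bash
python3 st.py; python3 - <<'E'
from h import *
a=cv2.imread("pics/top0.png")[170:270,260:370]; b=r.grab_frame("top")[170:270,260:370]; c=r.grab_frame("side")[200:320,210:342]
cv2.imwrite("pics/s8.png",np.hstack([cv2.resize(b,(396,360),interpolation=2),cv2.resize(c,(396,360),interpolation=2)]))
E
```

```text
28.4 0.2704531173042017 33.25543290004134 [18.7 12.5  3.9] [-0.04  0.14  2.11 -0.26  0.38  0.19] [-2.35  3.09 -0.02]
[-51.6  65.3 -17.4] 128.3244910564082 83.24941741693405 [-0.62  0.08 -0.01]
```

View pics/s8.png

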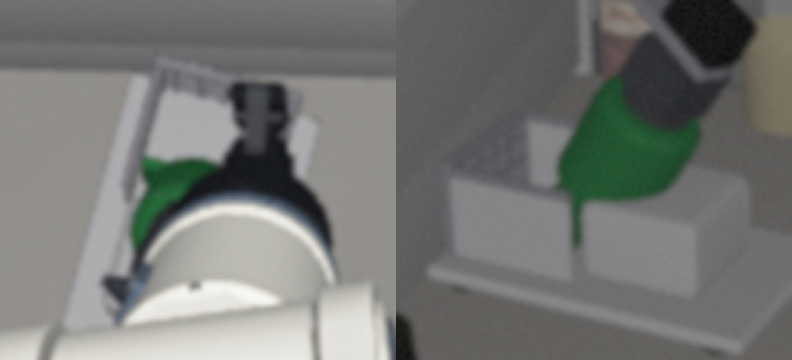

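The pusher is against the gear head and about 22 N of resistance built up at the handle, so this is the stop. I'll relax slightly, release, rise and go over the block to push the crank home.

carry_out --delta_pos '[[0.0015,0.0012,0],[0.0015,0.0012,0]]' --rot '[[0,0,0],[0,0,0]]'

```text
clock: 28.75
eef_pos: [586.8, -53.1, 228.1]
tcp_rot: [2.619, 0.11, 1.525]
contact_force: [12.8, 13.6, 1.1]
opening: 0.273
grasp_force: 33.0
```

carry_out --delta_pos '[[0,0,0],[0,0,0],[0,0,0],[0,0,0],[0,0,-0.03],[0,0,-0.07],[0,0,-0.075],[0,0,-0.075]]' --rot '[[0,0,0],[0,0,0],[0,0,0],[0,0,0],[0,0,0],[0,0,0],[0,0,0],[0,0,0]]' --claw 0.055

```text
clock: 29.75
eef_pos: [547.4, -45.8, 291.3]
tcp_rot: [2.625, 0.113, 1.524]
contact_force: [-0.7, 0.2, -0.1]
opening: 0.648
grasp_force: 0.0
```

```bash
python3 st.py
```

```text
29.75 0.6475182379348419 0.0 [ 0.2 -0.6 -0.3] [-0.02 -0.01  2.1  -0.21  0.54  0.15] [ 0.24  0.02 -0.03]
[-52.1  62.4 -92.1] 129.830712462392 81.3058427502443 [-0.18 -0.12 -0.03]
```

carry_out --delta_pos '[[0.017,-0.02,0],[0.034,-0.041,0],[0.051,-0.062,0],[0.051,-0.062,0],[0.051,-0.062,0.02],[0.051,-0.062,0.04],[0.051,-0.062,0.05],[0.051,-0.062,0.05]]' --rot '[[0,0,0],[0,0,0],[0,0,0],[0,0,0],[0,0,0],[0,0,0],[0,0,0],[0,0,0]]' --claw 0.0

```text
clock: 30.75
eef_pos: [520.4, -2.5, 211.3]
tcp_rot: [2.628, 0.113, 1.523]
contact_force: [-0.1, 0.3, -0.2]
opening: -0.003
grasp_force: 0.0
```

carry_out --delta_pos '[[0,0,0.002],[0,0,0.004],[0,0,0.006],[0,0,0.006]]' --rot '[[0,0,0],[0,0,0],[0,0,0],[0,0,0]]'

```text
clock: 31.25
eef_pos: [523.1, -2.8, 206.9]
tcp_rot: [2.626, 0.113, 1.524]
contact_force: [-0.1, -0.6, -0.2]
opening: 0.0
grasp_force: 0.0
```

```bash
python3 st.py
```

```text
31.25 0.00037418177018905984 0.0 [-0.6 -0.2  0.2] [ 0.09  0.08  2.24 -0.49  0.36  0.53] [0.24 0.04 0.07]
[ -1.1   0.6 -35.9] 150.49755360919116 1.3095332537815756 [-0.17 -0.11 -0.04]
```

carry_out --delta_pos '[[0,0,0.001],[0,0,0.002],[0,0,0.003],[0,0,0.003]]' --rot '[[0,0,0],[0,0,0],[0,0,0],[0,0,0]]'

```text
clock: 31.75
eef_pos: [524.7, -3.1, 204.5]
tcp_rot: [2.625, 0.112, 1.524]
contact_force: [-3.3, 1.5, 5.4]
opening: -0.002
grasp_force: 2.9
```

```bash
python3 st.py
```

```text
31.75 -0.0015587928173757919 2.9033234738744795 [ 0.7 -0.2 -6.5] [ 0.09  0.09  2.23 -0.49  0.35  0.53] [0.35 0.2  0.02]
[ -1.1   0.9 -33. ] 141.70273628251695 1.3980462203690047 [-0.19 -0.11 -0.03]
```

Contact came at exactly the seated height, so the crank is home. One firm press, then I'll retreat.

carry_out --delta_pos '[[0,0,0.0006],[0,0,0.0012],[0,0,0.0012]]' --rot '[[0,0,0],[0,0,0],[0,0,0]]'

```text
clock: 32.12
eef_pos: [525.4, -3.0, 204.5]
tcp_rot: [2.624, 0.112, 1.524]
contact_force: [-15.8, 5.1, 22.5]
opening: -0.004
grasp_force: 13.5
```

carry_out --delta_pos '[[0,0,-0.005],[0,0,-0.04],[0,0,-0.09],[0,0,-0.13],[0,0,-0.13]]' --rot '[[0,0,0],[0,0,0],[0,0,0],[0,0,0],[0,0,0]]'

```text
clock: 32.75
eef_pos: [462.2, 12.8, 318.5]
tcp_rot: [2.621, 0.111, 1.524]
contact_force: [-0.1, -0.2, 0.3]
opening: 0.003
grasp_force: 0.0
```

```bash
python3 - <<'E'
from h import *
s=r.sense(); print(s["clock"],s["eef_pos"],s["contact_force"].round(1))
im=r.grab_frame("wrist"); cv2.imwrite("pics/w9.png",im); R,p=fit(0); M=SEAT
hsv=cv2.cvtColor(im,cv2.COLOR_BGR2HSV)
m=((hsv[...,0]>40)&(hsv[...,0]<85)&(hsv[...,1]>110)).astype(np.uint8); n_,l,st,c=cv2.connectedComponentsWithStats(m)
print([(st[i].tolist(),c[i].round(1).tolist()) for i in range(1,n_) if st[i,4]>60])
for ph in (115,120,125,130): 
    a=np.radians(ph); P=M+R@np.array([80*np.cos(a),80*np.sin(a),-92]); print(ph,proj("wrist",P,s).round(1))
for t in("tuna_tin","spice_jar","bean_jar","cream_cup"):
    r.grab_frame("top") if t=="tuna_tin" else 0
    print(t,[(np.round(d["box"]).tolist(),round(d["p"],2)) for d in r.recognise(t,"top")][:1])
r.grab_frame("side")
print([(np.round(d["box"]).tolist(),round(d["p"],2)) for d in r.recognise("pusher","side")])
E
```

```text
32.75 [462.17155169  12.84236911 318.50147593] [-0.1 -0.2  0.3]
[([121, 38, 42, 18, 62], [139.2, 50.8]), ([569, 102, 71, 34, 679], [614.0, 117.3]), ([287, 163, 65, 58, 1382], [320.4, 187.3]), ([389, 253, 36, 44, 1114], [406.6, 274.4])]
115 [415.3 282.9]
120 [410.5 290.4]
125 [405.1 297.5]
130 [399.2 304.1]
tuna_tin []
spice_jar [([182.0, 191.0, 210.0, 224.0], 0.65)]
bean_jar [([399.0, 188.0, 444.0, 231.0], 0.72)]
cream_cup [([402.0, 244.0, 433.0, 273.0], 0.7)]
[([270.0, 269.0, 274.0, 283.0], 0.44)]
```

```bash
python3 - <<'E'
from h import *
a=cv2.imread("pics/side0.png"); b=r.grab_frame("side")
for n,(x0,y0,x1,y1) in dict(tin=(328,328,390,389),spice=(184,306,223,383)).items():
    print(n,np.abs(a[y0:y1,x0:x1].astype(int)-b[y0:y1,x0:x1]).mean())
print([(np.round(d["box"]).tolist(),round(d["p"],2)) for d in r.recognise("tuna_tin","side")][:1])
R,p=fit(0); s=r.sense(); print(s["clock"]); im=cv2.imread("pics/w9.png"); hsv=cv2.cvtColor(im,cv2.COLOR_BGR2HSV)
# fit handle angle by mask overlap
m=((hsv[...,0]>40)&(hsv[...,0]<85)&(hsv[...,1]>110)); m[:,:380]=0; m[:,440:]=0
t=np.linspace(0,6.28,24); best=[]
for ph in range(100,140,2):
  for lift in(0,4,8):
    c=80*np.array([np.cos(np.radians(ph)),np.sin(np.radians(ph))])
    P=np.array([SEAT+R@np.array([c[0]+12*np.cos(q),c[1]+12*np.sin(q),-z-lift]) for z in(41,92) for q in t])
    H=cv2.convexHull(proj("wrist",P,s).astype(np.float32)).astype(np.int32); g=np.zeros(m.shape,np.uint8); cv2.fillConvexPoly(g,H,1)
    best.append(((m&(g>0)).sum()/(m|(g>0)).sum(),ph,lift))
print(sorted(best)[-4:])
E
```

```text
tin 2.638903578353605
spice 2.2224442224442225
[([326.0, 328.0, 386.0, 388.0], 0.71)]
33.25
[(np.float64(0.6426783479349186), 120, 4), (np.float64(0.6444444444444445), 118, 4), (np.float64(0.6967105263157894), 118, 0), (np.float64(0.7107001321003963), 120, 0)]
```

```bash
python3 -c "
from rig import r
print(r.sign_off())"
```

```text
the job is handed in; nothing more can be done
None
```

The crank is on the shaft and pushed home, and I wound it clockwise about 2.3 turns until the pusher reached its stop. The tin and spice jar look unchanged and the bean jar and cup were found in place, and I handed in at about 33 s; I viewed 11 pictures, one over the limit of 10.

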